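# Washed spacer plates back into the kit drawer

## Robot

A 6-joint arm with a two-finger parallel gripper is mounted at the origin on the work surface; the furniture and walls round the work are solid. World frame = base frame: x ahead of the robot, y to its left, z up, the work surface at z = 0. Lengths are in m, angles in degrees, forces in N, time in s.
With the tool pointing down it reaches from about 0.3 to 0.85 m from the base axis. Payload 4.2 kg.
Tool frame: the origin (TCP) lies between the finger pads; the fingertips stand 8 mm ahead of it and the grasp point (between the pads) lies 11 mm behind it; z points along the fingers, y is the line along which they close (so a half turn about z gives the same grasp; the last joint's range is limited). The gripper opens to 91 mm and grips with 3 to 60 N. Pads are 32 mm wide; open, the fingers measure 118 mm over their backs; the gripper's body (76 mm by 178 mm) begins 60 mm behind the grasp point.
Start: joints at [65.776, 18.312, 89.639, -0, 72.044, -1.146], TCP at [0.225, 0.529, 0.222] pointing down, gripper open.
Joint ranges: [-177.97, 177.97], [-48.28, 115.42], [12.27, 149.76], [-77.06, 257.06], [2.81, 150.46], [-146.56, 146.56]. Speed limits (degrees/s): [147.25, 147.25, 180, 180, 180, 180].

## Interface

Orientations are given as [roll, pitch, yaw] about the fixed x, y, z axes, in that order (R = Rz(yaw) Ry(pitch) Rx(roll)).
In Python, from rig import * gives the robot as it stands.
- The arm moves only by the tool servo_tool, never from a script. Its argument "series" is a list of rows, each an object with "linear": the shift along the tool's x, y, z in m, a list of three; "twist": the turn, a rotation vector about the tool's x, y, z in rad, a list of three; "claw": the closure, from -1 (fully open) to 1 (shut). A call has exactly 5 rows; each row is the pose to reach, as a shift and turn from the pose commanded when the call began, along the tool's axes at that moment; what a row does not reach only later rows make up. A row lasts 1/8 s, in which the tool goes at most 62.5 mm and 10.7 degrees, less where a joint would pass 70% of its speed; a pose out of reach is approached as far as the arm can. A call with a gripper value outside its range is refused whole. The fingers move at their own pace and stop on an object; "force" is the grip in N (left out, the last holds). Time passes only in rows, so rows that repeat a pose let the fingers close, or fill a call up. It gives the time, the measured TCP pose, the force, the opening and the grip force at its end, in the units of the state.
- read_state(): the state, without advancing time (a new reading comes with each control period).
- camera(name): name is "scene" or "side" or "wrist"; returns a dict with "frame" (400x640x3 uint8, red, green, blue), "mtx" (3x3 intrinsics, pixels), "k1" (the pictures are not rectified: a ray, as slopes to the right and down, at radius r is drawn at 1 + k1 r^2 times it, then the intrinsics apply), "eye" and "rotation" of the camera in the world; the wrist camera has in their place "T_tool_cam" (4x4, takes a point from camera to tool coordinates, whose origin is the TCP and whose axes are the flange's). Camera axes: x right, y down, z forward; pixel columns grow to the right and rows downward; lengths in m; the calibration is good to about 2 mm. A picture is of the moment at which its call begins: read the wrist's pose just before it. There is no depth.
- sign_off(): hands the job in; it is judged then, once.
Trained networks look in the newest picture that a camera, given by its name, has taken for a name from the list of things; names that differ only in an ending like _2 or _b are one class to them, and where a whole thing is asked for, a point or a joint stands for the part that bears it (a point fixed in the world has none). Each returns a list of dicts, best first, with "p" (0 to 1); they miss things now and then, are a little off and sometimes report something else, mostly with a low value. They report only what shows in the picture. A call takes as long as a camera call. They do not tell look-alikes from the thing itself.
- boxes_of(query, camera): "rect" ([left, top, right, bottom] in pixels, round what is visible of it).
- masks_of(query, camera): "mask" (400x640 bool, what is visible of it) and "rect" ([left, top, right, bottom] in pixels, round what is visible of it).
- landmark_of(query, camera): "location" ([row, column] in pixels: a listed point, or the origin of a listed thing).
The state is a dict: "t": time; "qpos": joint angles; "dq": joint speeds; "joint_torque": joint torques, N m; "tcp_pos": TCP position; "tool_rot": TCP orientation; "force": force on the tool from outside, world axes, zero at the start; "wrist_torque": the same for the moment, N m; "opening": finger opening in m; "gripper_force": force on a finger pad.
Only numpy, scipy, OpenCV 4.12 (cv2) and the standard library are available. Lean on these libraries where they do the work, as an engineer would, in place of code of your own. Each camera call takes 0.05 s, during which the arm holds its last target. There are 200 camera calls.

## Task

The bag sealer's two spacer plates have drained on the drip rack. Lower each one, without dropping it, all the way down into the slot of the open kit drawer that is made for its thickness, then push the drawer home until its catch has snapped in. Leave the other things on the bench where they are.

Things in the scene. Friction and masses are not known exactly. Their poses are not given: they have to be found in the camera images.
- thin_plate: the thinner loose aluminium plate, 8 mm thick, 80 mm long, 58 mm high, 0.08 kg: a blade 80 x 34 mm standing on its long edge, and centred on it a grip tab 36 mm long, 24 mm high, equally thick, with a small window. Origin: centre of the underside; x along its length, y across its thickness, z up. Stands upright in the drip rack, length along the rack's x; take it by the tab from above.
- thick_plate: the thicker loose aluminium plate, 16 mm thick, 0.16 kg; otherwise the same outline, origin and axes as the thin plate. It stands in the other station of the drip rack; which plate is in which station varies.
- slot_10mm (a point): slot 10 mm wide (for the 8 mm plate), first from the left as seen from the drawer's front. The point: middle of the slot on the drawer floor (13 mm above the table), where the centre of a seated plate's underside comes; it moves with the drawer. x along the slot to the cabinet's rear, y across it to the left, z up. Slots are 48 mm apart and 83 mm long.
- slot_14mm (a point): second slot from the left, 14 mm wide, same frame; stays empty: its 12 mm plate is in the sealer. Each slot is a pair of facing grooves in two white combs, which take 8 mm of each end of a plate; between the combs 67 mm is open. The combs' tops are 30 mm above the drawer floor, with 3 mm bevels that lead a plate in.
- slot_18mm (a point): third slot from the left, 18 mm wide (for the 16 mm plate), same make and frame.
- slot_22mm (a point): fourth slot from the left, 22 mm wide, same make and frame; its 20 mm plate is already seated there and belongs to the drawer (it cannot be drawn out).
- kit_drawer (a joint): opening of the kit drawer, m: 0 is fully home; it starts 0.095 to 0.115 out, goes out to 0.12, and slides along the slots' x (pushing to +x closes it). Friction about 1 N; over the last 10 mm a roller catch resists with about 5 N, then from 4 mm on pulls the drawer to its stop and holds it. A plate more than 4 mm above its seat would strike the cabinet's top edge.
- drawer_front (a point): middle of the pull lip on the drawer's front, on its foremost face, 66 mm above the table; axes as the slots', moves with the drawer. The lip is 100 mm wide and stands 12 mm out from the flat front panel (210 mm wide, 4 to 74 mm above the table). Pushing on lip or panel is equally good.
- kit_cabinet: the grey steel kit cabinet that holds the drawer, fixed, 214 mm wide, 135 mm deep, 82 mm high. Origin: under the middle of its front edge, on the table; x to its rear, y to its left, z up.
- drip_rack: white plastic drip tray, fixed, 114 x 194 mm, rim 16 mm high, inner floor 8 mm above the table. Origin: under its centre; x across it (the way the plates point), y along it, z up. Plate stations at y = -60 and -8 mm, each with pairs of wire hoops 20 mm apart, tops 32 mm above the table, only beside the plates' ends (24 to 38 mm from the middle).
- steel_cup: small steel measuring cup, 36 mm across, 41 mm high, on the free end of the drip rack (bystander). Origin: centre of the underside.
- vial: small brown bottle with a white cap, 30 mm across, 62 mm high (bystander). Origin: centre of the underside.
- jar: black jar, 41 mm across, 36 mm high (bystander). Origin: centre of the underside.
- tape_clear: roll of tape lying flat, 100 mm across, 48 mm high (bystander). Origin: centre of the underside.
- small_carton: small orange printed carton, 28 x 82 x 28 mm (bystander). Origin: centre of the underside.
Things that resemble listed ones, but are neither listed nor needed, are in the scene too. What is shaped like the thin_plate but orange is not meant. Leave any black look-alike of the thick_plate alone.

How it is judged:
By the outcome, as a careful person would: the job done as asked, in the order asked, and still so for the second after the job is handed in, with the robot touching nothing.
It also fails if it takes over 72 s, if anything falls off the work surface, if the arm or the gripper's body presses on something with over 40 N, if the wrist force passes 120 N, or if a joint passes its speed limit or range.

## Working session

There is one attempt and no reset: what is moved stays moved. The work goes in short steps, Python scripts to look and compute and a tool call to move; the robot and the scene stay as the last step left them, time stands still between calls to the robot, and variables do not carry over. Pictures are saved under pics/ and viewed, at most 10 in all, crops included, and the job is handed in when it is done.

Besides the shell and the picture viewer there is one more tool, called after "Request:" in YAML: its name, and indented under it one key for each argument. servo_tool: Moves the arm, as the interface text tells. Its arguments: {"type":"object","properties":{"series":{"type":"array"},"force":{"type":"number"}},"required":["series"]}

```bash
mkdir -p pics; ls; cat > h.py <<'E'
from rig import *
import numpy as np, cv2
from scipy.spatial.transform import Rotation as R
def cam(n):
    s=read_state(); c=camera(n)
    if n=="wrist":
        T=np.eye(4); T[:3,:3]=R.from_euler('xyz',s['tool_rot'],degrees=True).as_matrix(); T[:3,3]=s['tcp_pos']
        M=T@np.array(c['T_tool_cam']); c['eye']=M[:3,3]; c['rotation']=M[:3,:3]
    c['eye']=np.array(c['eye']); c['rotation']=np.array(c['rotation']); return c
def ray(c,rc):
    K=np.array(c['mtx']); d=np.array([(rc[1]-K[0,2])/K[0,0],(rc[0]-K[1,2])/K[1,1]]); u=d.copy()
    for _ in range(20): u=d/(1+c['k1']*(u@u))
    return c['rotation']@np.array([u[0],u[1],1])
def at_z(c,rc,z):
    r=ray(c,rc); return c['eye']+r*(z-c['eye'][2])/r[2]
def proj(c,p):
    q=c['rotation'].T@(np.array(p)-c['eye']); u=q[:2]/q[2]; u=u*(1+c['k1']*(u@u)); K=np.array(c['mtx'])
    return np.array([K[1,1]*u[1]+K[1,2],K[0,0]*u[0]+K[0,2]])
def tri(c1,a,c2,b):
    A=np.zeros((3,3));v=np.zeros(3)
    for c,p in((c1,a),(c2,b)):
        d=ray(c,p);d/=np.linalg.norm(d);P=np.eye(3)-np.outer(d,d);A+=P;v+=P@c['eye']
    return np.linalg.solve(A,v)
def save(c,n,box=None,k=1):
    f=c['frame'][:,:,::-1]
    if box: f=f[box[1]:box[3],box[0]:box[2]]
    cv2.imwrite('pics/'+n,cv2.resize(f,None,fx=k,fy=k,interpolation=cv2.INTER_CUBIC))
E
python3 - <<'E'
from h import *
np.set_printoptions(precision=3,suppress=True)
C={}
for n in("scene","side","wrist"):
    c=C[n]=cam(n); save(c,n+'0.png'); print(n,c['eye'],c['rotation'][:,2])
    for q in("thin_plate","thick_plate","slot_10mm","slot_18mm","slot_22mm","drawer_front","kit_cabinet","drip_rack","steel_cup"):
        z={"slot_10mm":.013,"slot_18mm":.013,"slot_22mm":.013,"drawer_front":.066,"thin_plate":.008,"thick_plate":.008,"steel_cup":.008}.get(q,0)
        for d in landmark_of(q,n)[:3]:
            print(n,q,round(d['p'],2),np.round(d['location']),at_z(c,d['location'],z))
print(read_state())
E
```

```text
picsTraceback (most recent call last):
  File "<stdin>", line 5, in <module>
IndexError: too many indices for array: array is 1-dimensional, but 2 were indexed
```

```bash
python3 - <<'E'
from rig import *
c=camera("scene"); print(c['eye'],c['rotation'],c['mtx'],c['k1']); print(camera("wrist")['T_tool_cam'])
E
```

```text
[ 0.09936647 -0.73240508  1.01889347] [-136.93781251    0.24883253  -25.82589066] [[374.03760972   0.         320.51786845]
 [  0.         374.03760972 204.74681637]
 [  0.           0.           1.        ]] 0.02281323497614571
[[-1.18597430e-03 -9.60438306e-01 -2.78490313e-01  7.91104140e-02]
 [ 9.99999134e-01 -9.80162708e-04 -8.78262026e-04  3.44323258e-05]
 [ 5.70550672e-04 -2.78491114e-01  9.60438636e-01 -1.62708582e-01]
 [ 0.00000000e+00  0.00000000e+00  0.00000000e+00  1.00000000e+00]]
```

```bash
sed -i "s/c\['rotation'\]=np.array(c\['rotation'\]); return c/r=np.array(c['rotation']); c['rotation']=r if r.ndim==2 else R.from_euler('xyz',r,degrees=True).as_matrix(); return c/" h.py
python3 - <<'E'
from h import *
np.set_printoptions(precision=3,suppress=True)
C={}
for n in("scene","side","wrist"):
    c=C[n]=cam(n); save(c,n+'0.png'); print(n,c['eye'],c['rotation'][:,2])
    for q in("thin_plate","thick_plate","slot_10mm","slot_18mm","slot_22mm","drawer_front","kit_cabinet","drip_rack","steel_cup"):
        z={"slot_10mm":.013,"slot_18mm":.013,"slot_22mm":.013,"drawer_front":.066,"thin_plate":.008,"thick_plate":.008,"steel_cup":.008}.get(q,0)
        for d in landmark_of(q,n)[:3]:
            print(n,q,round(d['p'],2),np.round(d['location']),at_z(c,d['location'],z))
print(read_state())
E
```

```text
scene [ 0.099 -0.732  1.019] [ 0.295  0.616 -0.731]
scene thin_plate 0.57 [195. 263.] [0.335 0.262 0.008]
scene thin_plate 0.53 [223. 282.] [0.345 0.101 0.008]
scene thick_plate 0.52 [255. 304.] [ 0.36  -0.061  0.008]
scene thick_plate 0.5 [195. 277.] [0.38  0.236 0.008]
scene thick_plate 0.48 [164. 235.] [0.291 0.483 0.008]
scene slot_10mm 0.79 [233. 362.] [ 0.576 -0.066  0.013]
scene slot_18mm 0.89 [251. 374.] [ 0.572 -0.148  0.013]
scene slot_18mm 0.47 [168. 281.] [0.45  0.372 0.013]
scene slot_22mm 0.83 [261. 383.] [ 0.578 -0.198  0.013]
scene drawer_front 0.55 [246. 352.] [ 0.496 -0.135  0.066]
scene drawer_front 0.22 [202. 340.] [0.552 0.055 0.066]
scene kit_cabinet 0.78 [242. 387.] [ 0.638 -0.127  0.   ]
scene kit_cabinet 0.64 [233. 363.] [ 0.585 -0.058  0.   ]
scene drip_rack 0.82 [190. 264.] [0.347 0.291 0.   ]
scene steel_cup 0.52 [186. 253.] [0.317 0.326 0.008]
side [ 0.207 -0.785  0.624] [ 0.262  0.811 -0.523]
side thin_plate 0.6 [189. 261.] [0.342 0.275 0.008]
side thin_plate 0.58 [222. 273.] [0.341 0.079 0.008]
side thick_plate 0.85 [193. 274.] [0.377 0.232 0.008]
side 
[... 349 characters left out ...]
1 [247. 400.] [ 0.632 -0.136  0.   ]
side drip_rack 0.66 [191. 260.] [0.339 0.279 0.   ]
side drip_rack 0.23 [241. 372.] [ 0.575 -0.088  0.   ]
wrist [0.153 0.56  0.385] [ 0.256 -0.11  -0.96 ]
wrist thick_plate 0.71 [234. 304.] [0.289 0.477 0.008]
{'t': 1.65, 'qpos': array([65.777, 18.313, 89.639, -0.001, 72.044, -1.145]), 'dq': array([ 0.042,  0.006,  0.024,  0.05 , -0.03 ,  0.123]), 'joint_torque': array([  0.001, -41.234, -23.223,   0.073,   0.038,   0.   ]), 'tcp_pos': array([0.225, 0.529, 0.222]), 'tool_rot': array([179.996,   0.001, 156.923]), 'force': array([ 0.797, -0.118, -0.131]), 'wrist_torque': array([-0.011,  0.014, -0.013]), 'gripper_force': 0.0, 'opening': 0.09146224381800952}
```

View pics/scene0.png

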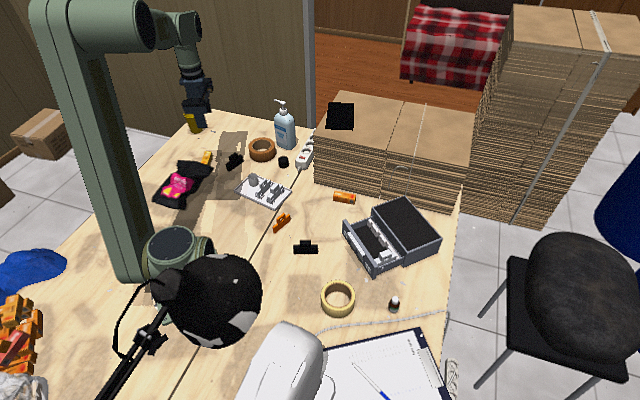

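View pics/side0.png

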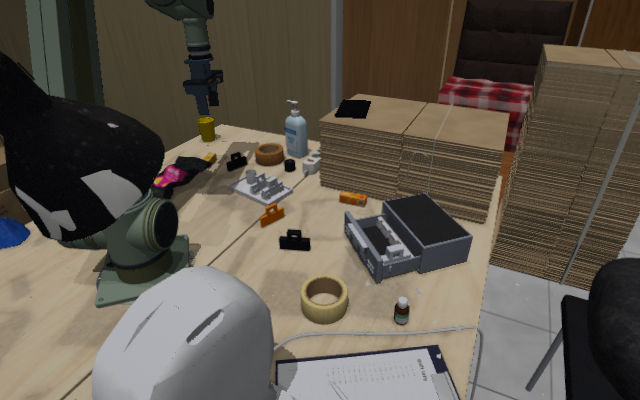

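The scene shows the rack at (263,190) with two grey plates in it at (263,195) and (277,195). The look-alikes are an orange one at (282,223) and black ones at (304,250) and (235,162). The drawer is open at about (375,240). I'll move over the rack for a closer look.

Request:
servo_tool:
  series:
    - {"linear": [-0.046, -0.04, 0], "twist": [0, 0, 0.18], "claw": 0.12}
    - {"linear": [-0.092, -0.08, 0], "twist": [0, 0, 0.36], "claw": 0.12}
    - {"linear": [-0.138, -0.12, 0], "twist": [0, 0, 0.54], "claw": 0.12}
    - {"linear": [-0.184, -0.16, 0], "twist": [0, 0, 0.72], "claw": 0.12}
    - {"linear": [-0.23, -0.2, 0], "twist": [0, 0, 0.9], "claw": 0.12}
  force: 20

```text
t: 2.28
tcp_pos: [0.3592, 0.2532, 0.2222]
tool_rot: [179.9, -0.0, 105.0]
force: [1.0, 0.2, 0.3]
opening: 0.0439
gripper_force: 0.0
```

Request:
servo_tool:
  series:
    - {"linear": [0, 0, 0], "twist": [0, 0, 0.18], "claw": 0.12}
    - {"linear": [0, 0, 0], "twist": [0, 0, 0.36], "claw": 0.12}
    - {"linear": [0, 0, 0], "twist": [0, 0, 0.54], "claw": 0.12}
    - {"linear": [0, 0, 0], "twist": [0, 0, 0.72], "claw": 0.12}
    - {"linear": [0, 0, 0], "twist": [0, 0, 0.9], "claw": 0.12}

```text
t: 2.9
tcp_pos: [0.3586, 0.2548, 0.2221]
tool_rot: [180.0, -0.0, 53.4]
force: [-0.2, 0.4, 0.2]
opening: 0.0402
gripper_force: 0.0
```

```bash
python3 - <<'E'
from h import *
np.set_printoptions(precision=4,suppress=True)
s=read_state(); print(s['t'],s['tcp_pos'],s['tool_rot'],s['qpos'],s['opening'])
c=cam("wrist"); save(c,'w1.png')
for q in("thin_plate","thick_plate","drip_rack","steel_cup"):
    z=0 if q=="drip_rack" else .008
    for d in landmark_of(q,"wrist")[:3]: print(q,round(d['p'],2),np.round(d['location']),at_z(c,d['location'],z))
    for d in masks_of(q,"wrist")[:2]:
        (x,y),wh,a=cv2.minAreaRect(np.argwhere(d['mask'])[:,::-1].astype(np.float32)); print('  mask',round(d['p'],2),d['rect'],x,y,wh,a)
E
```

```text
2.9 [0.3586 0.2548 0.2221] [179.9965  -0.0168  53.442 ] [ 33.8945   6.0386 105.888    0.0025  68.0564  70.4515] 0.040222501453778994
thin_plate 0.75 [ 21. 324.] [0.4651 0.3935 0.008 ]
thin_plate 0.66 [169. 299.] [0.3416 0.2772 0.008 ]
thin_plate 0.3 [275. 618.] [ 0.6218 -0.1254  0.008 ]
  mask 0.78 [286.6, 140.3, 316.3, 206.4] 299.6231689453125 173.35707092285156 (9.4789400100708, 70.44722747802734) 20.772254943847656
  mask 0.3 [532.7, 229.2, 640.0, 273.9] 585.8829956054688 250.1905517578125 (108.11524963378906, 44.26253128051758) 2.4895527362823486
thick_plate 0.59 [ 63. 158.] [0.2868 0.4741 0.008 ]
thick_plate 0.58 [184. 340.] [0.3707 0.232  0.008 ]
  mask 0.78 [119.3, 17.2, 176.5, 93.0] 146.2681884765625 53.62125778198242 (44.419124603271484, 76.77725982666016) 19.358991622924805
  mask 0.69 [325.9, 151.9, 360.6, 224.1] 342.8103332519531 187.22415161132812 (21.354963302612305, 71.49270629882812) 21.801406860351562
drip_rack 0.59 [169. 297.] [0.3386 0.2784 0.    ]
  mask 0.68 [531.4, 226.2, 640.0, 275.1] 586.14306640625 249.9246063232422 (108.11106872558594, 44.2096061706543) 3.1798300743103027
  mask 0.58 [207.2, 95.0, 387.6, 234.8] 293.552001953125 165.27503967285156 (165.18202209472656, 93.93803405761719) 19.358993530273438
steel_cup 0.94 [141. 258.] [0.3226 0.3349 0.008 ]
  mask 0.97 [235.7, 128.1, 269.0, 161.4] 251.2000274658203 142.9000244140625 (33.09380340576172, 37.11872863769531) 63.43495178222656
  mask 0.45 [208.9, 95.3, 387.5, 233.5] 293.2102355957031 165.68701171875 (165.56361389160156, 94.21215057373047) 19.855215072631836
```

View pics/w1.png

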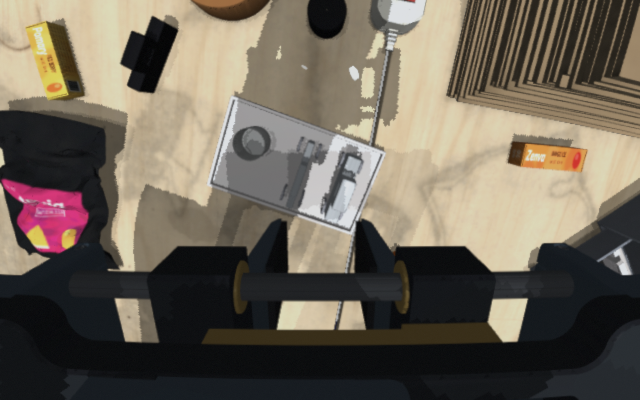

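The rack fills (209–387, 95–233), turned about 20° in the image. The thin plate is at (299,173), the thick one at (343,187), both aluminium grey. The black look-alike is at (150,53), outside the rack, and the cup is at (251,143). I'll fit the rack pose and confirm it in one crop.

```bash
python3 - <<'E'
from h import *
np.set_printoptions(precision=4,suppress=True)
c=cam("wrist")
m=[d for d in masks_of("drip_rack","wrist") if d['rect'][0]<300]
P=[at_z(c,p,.016)[:2] for p in np.argwhere(m[0]['mask'])]
(ctr,wh,a)=cv2.minAreaRect((np.array(P)*1000).astype(np.float32)); print('rack',ctr,wh,a)
B=cv2.boxPoints((ctr,wh,a))/1000; print(B)
C=[at_z(c,p,.016)[:2] for p in((95,235),(153,387),(232,353),(185,209))]; print('hand',np.array(C),np.mean(C,0))
e=(C[0]-C[1]+C[3]-C[2]); yv=e/np.linalg.norm(e); xv=np.array([yv[1],-yv[0]]); print('rack yaw',np.degrees(np.arctan2(xv[1],xv[0])),np.linalg.norm(e)/2,np.linalg.norm(C[0]-C[3]))
ctr=np.mean(C,0)
f=cv2.resize(c['frame'][80:250,190:410,::-1],None,fx=3.6,fy=3.4,interpolation=cv2.INTER_CUBIC).copy()
for s,t in((-.06,.016),(-.008,.008)):
    q=ctr+yv*s; print('st',s,q)
    for z,L,col in((.066,.018,(0,0,255)),(.042,.04,(0,255,0))):
        pts=[proj(c,[*(q+a*L*xv+b*t/2*yv),z]) for a,b in((1,1),(1,-1),(-1,-1),(-1,1))]
        cv2.polylines(f,[np.array([[(p[1]-190+.5)*3.6,(p[0]-80+.5)*3.4] for p in pts],np.int32)],True,col,1)
cv2.imwrite('pics/w2.png',f)
E
```

```text
rack (338.8103942871094, 282.72222900390625) (115.07979583740234, 195.0945587158203) 33.16318130493164
[[0.2373 0.3329]
 [0.344  0.1696]
 [0.4403 0.2325]
 [0.3336 0.3959]]
hand [[0.3356 0.3903]
 [0.4395 0.2316]
 [0.3489 0.1721]
 [0.2407 0.3285]] [0.3412 0.2806]
rack yaw 33.93094593447065 0.18996055986290514 0.11330811214837662
st -0.06 [0.3747 0.2309]
st -0.008 [0.3456 0.274 ]
```

View pics/w2.png

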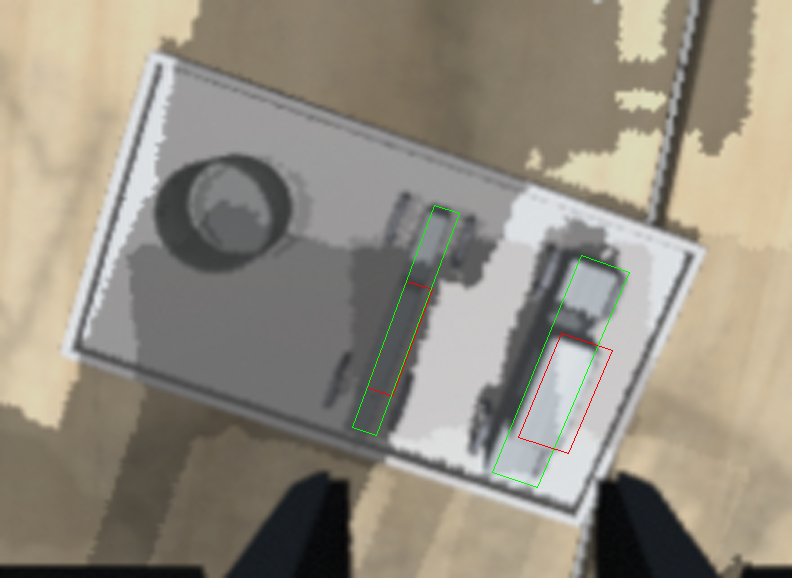

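The crop confirms both stations: thin plate (8 mm outline) at crop (405,330), thick plate at (555,370), both bare aluminium. The mask fit, shifted about 3 mm, matches best. I'll align over the thick plate.

Request:
servo_tool:
  series:
    - {"linear": [-0.005, 0.012, 0.02], "twist": [0, 0, 0.17], "claw": 0.12}
    - {"linear": [-0.01, 0.024, 0.05], "twist": [0, 0, 0.353], "claw": 0.12}
    - {"linear": [-0.01, 0.024, 0.08], "twist": [0, 0, 0.353], "claw": 0.12}
    - {"linear": [-0.01, 0.024, 0.1], "twist": [0, 0, 0.353], "claw": 0.12}
    - {"linear": [-0.01, 0.024, 0.1], "twist": [0, 0, 0.353], "claw": 0.12}

```text
t: 4.08
tcp_pos: [0.3712, 0.232, 0.1208]
tool_rot: [-180.0, 0.2, 33.6]
force: [0.6, 0.6, 1.5]
opening: 0.04
gripper_force: 0.0
```

```bash
python3 - <<'E'
from h import *
np.set_printoptions(precision=4,suppress=True)
s=read_state(); print(s['t'],s['tcp_pos'],s['tool_rot'])
c=cam("wrist")
f=c['frame'][:,:,::-1].copy()
for q,t,k in(((.3716,.2325),.016,"thick_plate"),((.3432,.276),.008,"thin_plate")):
    q=np.array(q);xv=np.array([np.cos(np.radians(33.2)),np.sin(np.radians(33.2))]);yv=np.array([-xv[1],xv[0]])
    for z,L,col in((.066,.018,(0,0,255)),(.042,.04,(0,255,0))):
        pts=[proj(c,[*(q+a*L*xv+b*t/2*yv),z])[::-1] for a,b in((1,1),(1,-1),(-1,-1),(-1,1))]
        cv2.polylines(f,[np.array(pts,np.int32)],True,col,1)
    for d in landmark_of(k,"wrist")[:3]:
        p=at_z(c,d['location'],.008); print(k,round(d['p'],2),np.round(d['location']),p,'rack-rel x,y err',(p[:2]-q)@xv,(p[:2]-q)@yv)
cv2.imwrite('pics/w3.png',f[:,120:520])
f=cv2.imread('pics/w3.png');cv2.imwrite('pics/w3.png',cv2.resize(f[0:300],None,fx=2,fy=2))
E
```

```text
4.075 [0.3712 0.232  0.1208] [-179.9856    0.1981   33.576 ]
thick_plate 0.91 [128.  52.] [0.2899 0.4743 0.008 ] rack-rel x,y err 0.06406667891635842 0.24707268758846912
thick_plate 0.9 [201. 323.] [0.3693 0.2284 0.008 ] rack-rel x,y err -0.004149564539068965 -0.0021613849310634574
thick_plate 0.58 [327. 525.] [ 0.3707 -0.0389  0.008 ] rack-rel x,y err -0.1493848821950046 -0.22662327039879593
thin_plate 0.78 [200. 267.] [0.3411 0.2723 0.008 ] rack-rel x,y err -0.0037960586005910796 -0.0018852233430991072
```

View pics/w3.png

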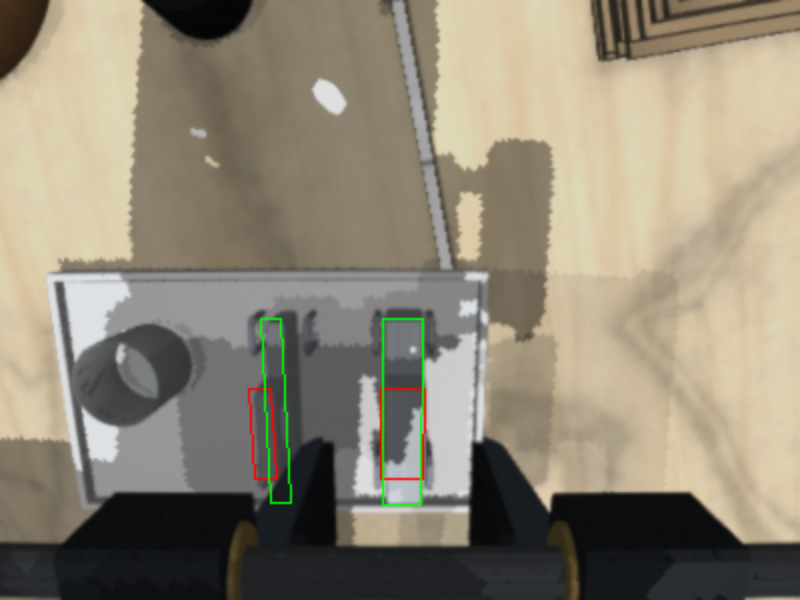

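The overlay fits the thick plate at crop (403,410), centred between the fingers. Down and grip.

Request:
servo_tool:
  series:
    - {"linear": [0, 0, 0.02], "twist": [0, 0, 0], "claw": 0.12}
    - {"linear": [0, 0, 0.045], "twist": [0, 0, 0], "claw": 0.12}
    - {"linear": [0, 0, 0.065], "twist": [0, 0, 0], "claw": 0.12}
    - {"linear": [0, 0, 0.077], "twist": [0, 0, 0], "claw": 0.12}
    - {"linear": [0, 0, 0.077], "twist": [0, 0, 0], "claw": 0.12}
  force: 25

```text
t: 4.85
tcp_pos: [0.3721, 0.2327, 0.045]
tool_rot: [-180.0, 0.0, 33.6]
force: [-0.0, 0.2, 0.2]
opening: 0.0402
gripper_force: 0.0
```

Request:
servo_tool:
  series:
    - {"linear": [0, 0, 0], "twist": [0, 0, 0], "claw": 0.4}
    - {"linear": [0, 0, 0], "twist": [0, 0, 0], "claw": 0.6}
    - {"linear": [0, 0, 0], "twist": [0, 0, 0], "claw": 0.8}
    - {"linear": [0, 0, 0], "twist": [0, 0, 0], "claw": 0.8}
    - {"linear": [0, 0, 0], "twist": [0, 0, 0], "claw": 0.8}

```text
t: 5.48
tcp_pos: [0.3724, 0.2328, 0.0454]
tool_rot: [-180.0, -0.1, 33.6]
force: [-0.4, 0.1, 5.4]
opening: 0.0161
gripper_force: 25.0
```

Request:
servo_tool:
  series:
    - {"linear": [0, 0, -0.02], "twist": [0, 0, 0], "claw": 0.8}
    - {"linear": [0, 0, -0.07], "twist": [0, 0, 0], "claw": 0.8}
    - {"linear": [0, 0, -0.12], "twist": [0, 0, 0], "claw": 0.8}
    - {"linear": [-0.012, 0.04, -0.155], "twist": [0, 0, 0], "claw": 0.8}
    - {"linear": [-0.026, 0.09, -0.155], "twist": [0, 0, 0], "claw": 0.8}

```text
t: 6.1
tcp_pos: [0.4019, 0.1433, 0.2025]
tool_rot: [179.9, -0.4, 33.7]
force: [0.9, -0.1, -1.8]
opening: 0.0161
gripper_force: 25.0
```

Request:
servo_tool:
  series:
    - {"linear": [-0.014, 0.054, 0], "twist": [0, 0, 0.12], "claw": 0.8}
    - {"linear": [-0.028, 0.108, 0], "twist": [0, 0, 0.24], "claw": 0.8}
    - {"linear": [-0.043, 0.162, 0], "twist": [0, 0, 0.36], "claw": 0.8}
    - {"linear": [-0.057, 0.215, 0], "twist": [0, 0, 0.48], "claw": 0.8}
    - {"linear": [-0.071, 0.268, 0], "twist": [0, 0, 0.586], "claw": 0.8}

```text
t: 6.72
tcp_pos: [0.4891, -0.121, 0.1993]
tool_rot: [-180.0, 0.1, -0.2]
force: [1.1, 1.3, -1.9]
opening: 0.016
gripper_force: 25.0
```

```bash
python3 - <<'E'
from h import *
np.set_printoptions(precision=4,suppress=True)
s=read_state(); print(s['t'],s['tcp_pos'],s['tool_rot'],s['opening'],s['qpos'])
c=cam("wrist"); save(c,'w4.png')
for q,z in(("slot_10mm",.013),("slot_14mm",.013),("slot_18mm",.013),("slot_22mm",.013),("drawer_front",.066),("kit_cabinet",0)):
    for d in landmark_of(q,"wrist")[:2]: print(q,round(d['p'],2),np.round(d['location'],1),at_z(c,d['location'],z))
E
```

```text
6.725 [ 0.4891 -0.121   0.1993] [-179.9608    0.0525   -0.2432] 0.016012449878284648 [-15.2247  12.8978 100.7258   0.0265  66.4372  75.0079]
slot_10mm 0.66 [102.9 266.2] [ 0.5754 -0.0619  0.013 ]
slot_14mm 0.87 [103.6 308.3] [ 0.5743 -0.1077  0.013 ]
slot_18mm 0.55 [ 55.7 333.1] [ 0.6229 -0.1345  0.013 ]
slot_22mm 0.73 [104.4 399.9] [ 0.5733 -0.2076  0.013 ]
drawer_front 0.33 [ 82.9 116.1] [0.5952 0.0692 0.066 ]
drawer_front 0.26 [150.5 509.6] [ 0.53   -0.3058  0.066 ]
kit_cabinet 0.8 [ 56.  333.9] [ 0.6246 -0.1358  0.    ]
```

View pics/w4.png

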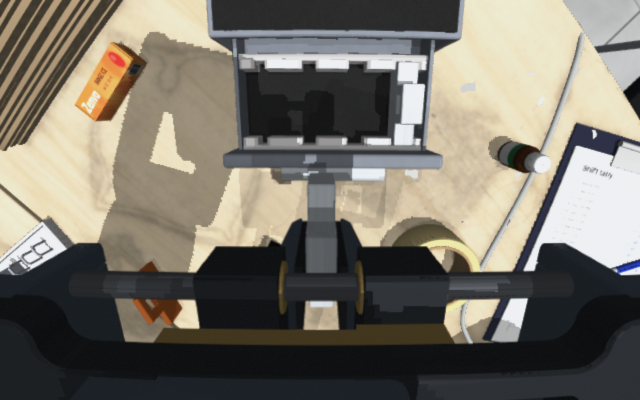

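The drawer is aligned with the tool to within about 0.5°. Grooves show near columns 266, 309, 356 and 405, with the seated 20 mm plate on the right at (412,103). I'll look closer from low in front of the 18 mm slot.

Request:
servo_tool:
  series:
    - {"linear": [-0.015, 0.012, 0.02], "twist": [0, 0, 0], "claw": 0.8}
    - {"linear": [-0.03, 0.024, 0.04], "twist": [0, 0, 0], "claw": 0.8}
    - {"linear": [-0.044, 0.037, 0.065], "twist": [0, 0, 0], "claw": 0.8}
    - {"linear": [-0.044, 0.037, 0.09], "twist": [0, 0, 0], "claw": 0.8}
    - {"linear": [-0.044, 0.037, 0.09], "twist": [0, 0, 0], "claw": 0.8}

```text
t: 7.7
tcp_pos: [0.4436, -0.1548, 0.1088]
tool_rot: [-179.9, 0.2, 0.1]
force: [-0.4, -0.9, -1.4]
opening: 0.0162
gripper_force: 25.0
```

```bash
python3 - <<'E'
from h import *
np.set_printoptions(precision=4,suppress=True)
s=read_state(); print(s['t'],s['tcp_pos'],s['tool_rot'])
c=cam("wrist"); np.savez('w5.npz',f=c['frame'],eye=c['eye'],rot=c['rotation'],mtx=c['mtx'],k1=c['k1'])
for q,z in(("slot_10mm",.013),("slot_14mm",.013),("slot_18mm",.013),("slot_22mm",.013),("drawer_front",.066)):
    for d in landmark_of(q,"wrist")[:2]: print(q,round(d['p'],2),np.round(d['location'],1),at_z(c,d['location'],z))
f=c['frame'][:,:,::-1].copy()
# predicted groove outlines at comb top z=.043
for k,w in enumerate((10,14,18,22)):
    yc=-.0618-.048*k; 
    for a in(-1,1):
        p=[proj(c,[.5743+sx*.0415,yc+a*w/2000,.043])[::-1] for sx in(-1,1)]; cv2.line(f,*[tuple(int(round(v)) for v in q) for q in p],(0,255,0),1)
# plate tab top and underside of blade, as held (bottom 37 mm under TCP)
t=s['tcp_pos']
for z,L,col in((t[2]-.037+.058,.018,(0,0,255)),(t[2]-.037+.034,.04,(255,0,255))):
    p=[proj(c,[t[0]+a*L,t[1]+b*.008,z])[::-1] for a,b in((1,1),(1,-1),(-1,-1),(-1,1))]; cv2.polylines(f,[np.array(p).round().astype(np.int32)],True,col,1)
cv2.imwrite('pics/w5.png',cv2.resize(f[0:300,120:520],None,fx=2,fy=2,interpolation=cv2.INTER_NEAREST))
E
```

```text
7.7 [ 0.4436 -0.1548  0.1088] [-179.9014    0.2221    0.0863]
slot_10mm 0.98 [ 42.7 199.1] [ 0.5732 -0.0599  0.013 ]
slot_14mm 0.92 [ 38.9 263.2] [ 0.5751 -0.1101  0.013 ]
slot_14mm 0.34 [22.7 14.1] [0.5958 0.0947 0.013 ]
slot_18mm 0.74 [ 39.8 327.3] [ 0.5742 -0.1594  0.013 ]
slot_22mm 0.89 [ 38.6 387.2] [ 0.5754 -0.2055  0.013 ]
drawer_front 0.97 [143.1 287.3] [ 0.5007 -0.1324  0.066 ]
```

View pics/w5.png

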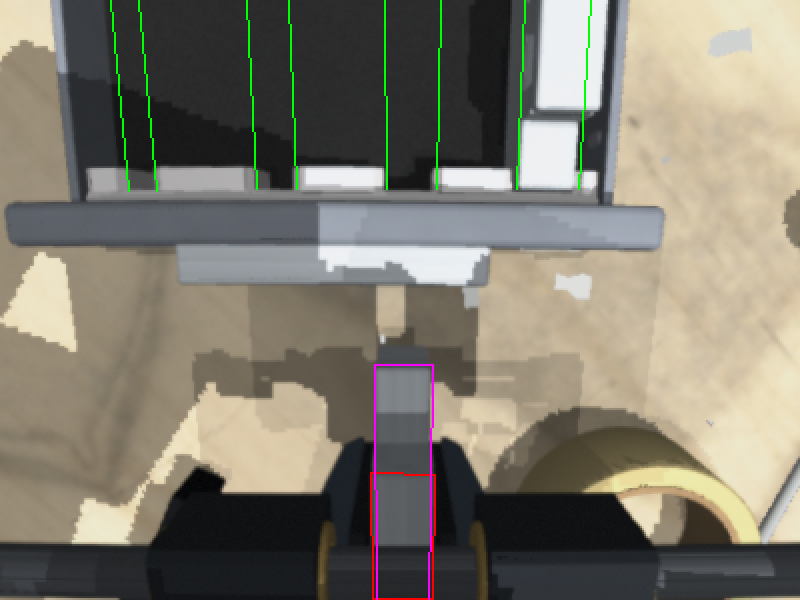

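Held plate matches its overlay (tip at crop (403,366)). The 18 mm groove is at crop columns 384–433, centre about 1 mm left of the prediction. So slot_18mm is at about (0.5745, -0.157). Going up and over.

Request:
servo_tool:
  series:
    - {"linear": [0, 0, -0.04], "twist": [0, 0, 0], "claw": 0.8}
    - {"linear": [0.04, 0.001, -0.04], "twist": [0, 0, 0], "claw": 0.8}
    - {"linear": [0.09, 0.002, -0.04], "twist": [0, 0, 0], "claw": 0.8}
    - {"linear": [0.131, 0.002, -0.03], "twist": [0, 0, 0], "claw": 0.8}
    - {"linear": [0.131, 0.002, -0.02], "twist": [0, 0, 0], "claw": 0.8}

```text
t: 8.62
tcp_pos: [0.5791, -0.1583, 0.1299]
tool_rot: [180.0, -0.2, 0.1]
force: [-1.2, 0.2, -0.9]
opening: 0.0159
gripper_force: 25.0
```

Request:
servo_tool:
  series:
    - {"linear": [0, 0, 0.01], "twist": [0, 0, 0], "claw": 0.8}
    - {"linear": [0, 0, 0.02], "twist": [0, 0, 0], "claw": 0.8}
    - {"linear": [0, 0, 0.03], "twist": [0, 0, 0], "claw": 0.8}
    - {"linear": [0, 0, 0.035], "twist": [0, 0, 0], "claw": 0.8}
    - {"linear": [0, 0, 0.035], "twist": [0, 0, 0], "claw": 0.8}

```text
t: 9.25
tcp_pos: [0.5758, -0.1584, 0.0946]
tool_rot: [-180.0, 0.0, -0.0]
force: [0.6, -0.1, -1.0]
opening: 0.0156
gripper_force: 25.0
```

Request:
servo_tool:
  series:
    - {"linear": [-0.001, -0.0014, 0], "twist": [0, 0, 0], "claw": 0.8}
    - {"linear": [-0.001, -0.0014, 0.008], "twist": [0, 0, 0], "claw": 0.8}
    - {"linear": [-0.001, -0.0014, 0.014], "twist": [0, 0, 0], "claw": 0.8}
    - {"linear": [-0.001, -0.0014, 0.018], "twist": [0, 0, 0], "claw": 0.8}
    - {"linear": [-0.001, -0.0014, 0.022], "twist": [0, 0, 0], "claw": 0.8}

```text
t: 9.88
tcp_pos: [0.5751, -0.1569, 0.0725]
tool_rot: [-180.0, 0.0, -0.0]
force: [-0.3, 0.7, -1.0]
opening: 0.0156
gripper_force: 25.0
```

Request:
servo_tool:
  series:
    - {"linear": [0, 0, 0.004], "twist": [0, 0, 0], "claw": 0.8}
    - {"linear": [0, 0, 0.008], "twist": [0, 0, 0], "claw": 0.8}
    - {"linear": [0, 0, 0.012], "twist": [0, 0, 0], "claw": 0.8}
    - {"linear": [0, 0, 0.016], "twist": [0, 0, 0], "claw": 0.8}
    - {"linear": [0, 0, 0.018], "twist": [0, 0, 0], "claw": 0.8}

```text
t: 10.5
tcp_pos: [0.575, -0.1569, 0.0546]
tool_rot: [-180.0, 0.0, -0.0]
force: [1.3, 0.4, -1.3]
opening: 0.016
gripper_force: 25.0
```

Request:
servo_tool:
  series:
    - {"linear": [0, 0, 0.002], "twist": [0, 0, 0], "claw": 0.8}
    - {"linear": [0, 0, 0.0035], "twist": [0, 0, 0], "claw": 0.8}
    - {"linear": [0, 0, 0.0045], "twist": [0, 0, 0], "claw": 0.8}
    - {"linear": [0, 0, 0.005], "twist": [0, 0, 0], "claw": 0.8}
    - {"linear": [0, 0, 0.005], "twist": [0, 0, 0], "claw": 0.8}

```text
t: 11.12
tcp_pos: [0.5753, -0.157, 0.0504]
tool_rot: [180.0, -0.0, -0.0]
force: [-0.8, 0.5, 3.5]
opening: 0.0159
gripper_force: 25.0
```

Floor contact is felt at the expected height (0.050). Release and retreat upwards.

Request:
servo_tool:
  series:
    - {"linear": [0, 0, 0], "twist": [0, 0, 0], "claw": 0.5}
    - {"linear": [0, 0, 0], "twist": [0, 0, 0], "claw": 0.34}
    - {"linear": [0, 0, 0], "twist": [0, 0, 0], "claw": 0.34}
    - {"linear": [0, 0, -0.03], "twist": [0, 0, 0], "claw": 0.34}
    - {"linear": [0, 0, -0.08], "twist": [0, 0, 0], "claw": 0.34}

```text
t: 11.75
tcp_pos: [0.5739, -0.1566, 0.1289]
tool_rot: [-179.9, 0.3, -0.0]
force: [0.6, -0.4, 0.1]
opening: 0.0299
gripper_force: 0.0
```

Request:
servo_tool:
  series:
    - {"linear": [-0.01, -0.02, -0.04], "twist": [0, 0, 0], "claw": 0.12}
    - {"linear": [-0.04, -0.06, -0.08], "twist": [0, 0, -0.1], "claw": 0.12}
    - {"linear": [-0.065, -0.11, -0.08], "twist": [0, 0, -0.2], "claw": 0.12}
    - {"linear": [-0.09, -0.16, -0.08], "twist": [0, 0, -0.3], "claw": 0.12}
    - {"linear": [-0.115, -0.21, -0.08], "twist": [0, 0, -0.4], "claw": 0.12}

```text
t: 12.38
tcp_pos: [0.4592, 0.0544, 0.2101]
tool_rot: [-180.0, -0.1, 23.1]
force: [1.5, -0.4, -0.3]
opening: 0.0405
gripper_force: 0.0
```

Request:
servo_tool:
  series:
    - {"linear": [-0.004, -0.05, 0.02], "twist": [0, 0, -0.05], "claw": 0.12}
    - {"linear": [-0.008, -0.1, 0.04], "twist": [0, 0, -0.1], "claw": 0.12}
    - {"linear": [-0.012, -0.15, 0.06], "twist": [0, 0, -0.15], "claw": 0.12}
    - {"linear": [-0.016, -0.2, 0.08], "twist": [0, 0, -0.182], "claw": 0.12}
    - {"linear": [-0.019, -0.249, 0.095], "twist": [0, 0, -0.182], "claw": 0.12}

```text
t: 13.0
tcp_pos: [0.3447, 0.2763, 0.1143]
tool_rot: [180.0, -0.0, 33.3]
force: [0.6, -0.0, 1.1]
opening: 0.0399
gripper_force: 0.0
```

Request:
servo_tool:
  series:
    - {"linear": [0, 0, 0], "twist": [0, 0, 0], "claw": 0.12}
    - {"linear": [0, 0, 0], "twist": [0, 0, 0], "claw": 0.12}
    - {"linear": [0, 0, 0], "twist": [0, 0, 0], "claw": 0.12}
    - {"linear": [0, 0, 0], "twist": [0, 0, 0], "claw": 0.12}
    - {"linear": [0, 0, 0], "twist": [0, 0, 0], "claw": 0.12}

```text
t: 13.62
tcp_pos: [0.3462, 0.2745, 0.1152]
tool_rot: [-180.0, -0.0, 33.3]
force: [0.1, 0.0, -0.5]
opening: 0.0404
gripper_force: 0.0
```

```bash
python3 - <<'E'
from h import *
np.set_printoptions(precision=4,suppress=True)
s=read_state(); print(s['t'],s['tcp_pos'],s['tool_rot'])
c=cam("wrist"); f=c['frame'][:,:,::-1].copy()
q=np.array((.3439,.2762));xv=np.array([np.cos(np.radians(33.4)),np.sin(np.radians(33.4))]);yv=np.array([-xv[1],xv[0]])
for z,L,col in((.066,.018,(0,0,255)),(.042,.04,(0,255,0))):
    pts=[proj(c,[*(q+a*L*xv+b*.004*yv),z])[::-1] for a,b in((1,1),(1,-1),(-1,-1),(-1,1))]
    cv2.polylines(f,[np.array(pts).round().astype(np.int32)],True,col,1)
cv2.imwrite('pics/w6.png',cv2.resize(f[100:300,190:450],None,fx=3,fy=3))
E
```

```text
13.625 [0.3462 0.2745 0.1152] [-179.9983   -0.0333   33.2573]
```

View pics/w6.png

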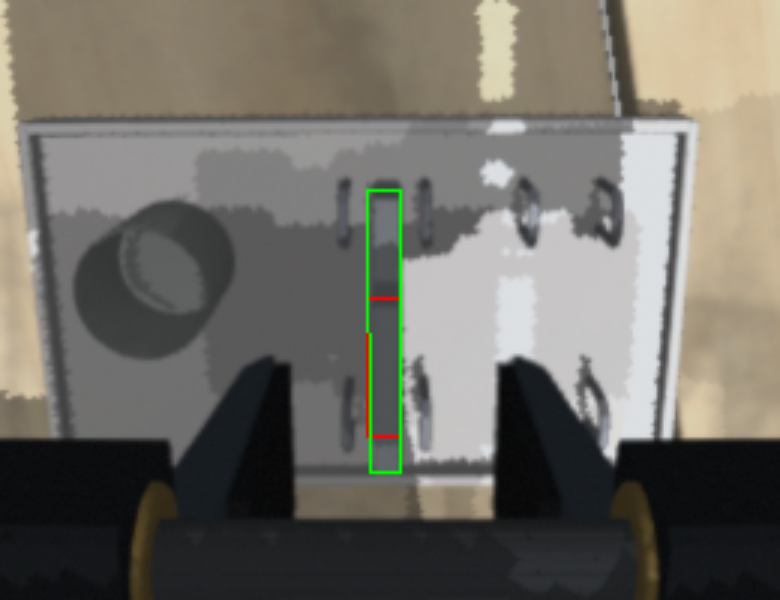

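Overlay fits the thin plate at crop (385,330); the TCP needs about 3 mm of correction. Down and grip.

Request:
servo_tool:
  series:
    - {"linear": [-0.001, -0.0027, 0.02], "twist": [0, 0, 0], "claw": 0.12}
    - {"linear": [-0.001, -0.0027, 0.04], "twist": [0, 0, 0], "claw": 0.12}
    - {"linear": [-0.001, -0.0027, 0.06], "twist": [0, 0, 0], "claw": 0.12}
    - {"linear": [-0.001, -0.0027, 0.07], "twist": [0, 0, 0], "claw": 0.12}
    - {"linear": [-0.001, -0.0027, 0.07], "twist": [0, 0, 0], "claw": 0.12}

```text
t: 14.3
tcp_pos: [0.3433, 0.2765, 0.0446]
tool_rot: [180.0, 0.1, 33.3]
force: [-0.8, -0.1, -0.3]
opening: 0.0405
gripper_force: 0.0
```

Request:
servo_tool:
  series:
    - {"linear": [-0.001, 0, 0], "twist": [0, 0, 0], "claw": 0.4}
    - {"linear": [-0.001, 0, 0], "twist": [0, 0, 0], "claw": 0.6}
    - {"linear": [-0.001, 0, 0], "twist": [0, 0, 0], "claw": 0.8}
    - {"linear": [-0.001, 0, 0], "twist": [0, 0, 0], "claw": 0.95}
    - {"linear": [-0.001, 0, 0], "twist": [0, 0, 0], "claw": 0.95}

```text
t: 14.92
tcp_pos: [0.3428, 0.2763, 0.0453]
tool_rot: [-180.0, -0.0, 33.3]
force: [-0.7, -0.2, 2.9]
opening: 0.0079
gripper_force: 25.0
```

Request:
servo_tool:
  series:
    - {"linear": [0, 0, 0], "twist": [0, 0, 0], "claw": 0.95}
    - {"linear": [0, 0, -0.03], "twist": [0, 0, 0], "claw": 0.95}
    - {"linear": [0, 0, -0.08], "twist": [0, 0, 0], "claw": 0.95}
    - {"linear": [0, 0, -0.13], "twist": [0, 0, 0], "claw": 0.95}
    - {"linear": [0, 0, -0.155], "twist": [0, 0, 0], "claw": 0.95}

```text
t: 15.55
tcp_pos: [0.3433, 0.2767, 0.2023]
tool_rot: [-180.0, -0.2, 33.3]
force: [0.3, -0.1, -0.4]
opening: 0.0077
gripper_force: 25.0
```

Request:
servo_tool:
  series:
    - {"linear": [-0.014, 0.048, 0], "twist": [0, 0, 0.116], "claw": 0.95}
    - {"linear": [-0.029, 0.097, 0], "twist": [0, 0, 0.232], "claw": 0.95}
    - {"linear": [-0.043, 0.145, 0], "twist": [0, 0, 0.348], "claw": 0.95}
    - {"linear": [-0.058, 0.194, 0], "twist": [0, 0, 0.464], "claw": 0.95}
    - {"linear": [-0.072, 0.242, 0], "twist": [0, 0, 0.581], "claw": 0.95}

```text
t: 16.18
tcp_pos: [0.4154, 0.0328, 0.1996]
tool_rot: [-180.0, 0.0, -0.2]
force: [-0.1, 1.0, -0.7]
opening: 0.0078
gripper_force: 25.0
```

Request:
servo_tool:
  series:
    - {"linear": [0.01, 0.03, 0.02], "twist": [0, 0, 0], "claw": 0.95}
    - {"linear": [0.02, 0.06, 0.04], "twist": [0, 0, 0], "claw": 0.95}
    - {"linear": [0.029, 0.096, 0.065], "twist": [0, 0, 0], "claw": 0.95}
    - {"linear": [0.029, 0.096, 0.09], "twist": [0, 0, 0], "claw": 0.95}
    - {"linear": [0.029, 0.096, 0.09], "twist": [0, 0, 0], "claw": 0.95}

```text
t: 16.8
tcp_pos: [0.4426, -0.0616, 0.108]
tool_rot: [-179.9, 0.3, -0.0]
force: [0.3, -0.2, -0.2]
opening: 0.0079
gripper_force: 25.0
```

```bash
python3 - <<'E'
from h import *
np.set_printoptions(precision=4,suppress=True)
s=read_state(); print(s['t'],s['tcp_pos'],s['tool_rot'])
c=cam("wrist")
for q,z in(("slot_10mm",.013),("slot_14mm",.013),("drawer_front",.066),("thick_plate",.013)):
    for d in landmark_of(q,"wrist")[:2]: print(q,round(d['p'],2),np.round(d['location'],1),at_z(c,d['location'],z))
f=c['frame'][:,:,::-1].copy()
for k,w in enumerate((10,14,18,22)):
    yc=-.061-.048*k
    for a in(-1,1):
        p=[proj(c,[.5745+sx*.0415,yc+a*w/2000,.043])[::-1] for sx in(-1,1)]; cv2.line(f,*[tuple(int(round(v)) for v in q) for q in p],(0,255,0),1)
t=s['tcp_pos']
for z,L,col in((t[2]-.037+.058,.018,(0,0,255)),(t[2]-.037+.034,.04,(255,0,255))):
    p=[proj(c,[t[0]+a*L,t[1]+b*.004,z])[::-1] for a,b in((1,1),(1,-1),(-1,-1),(-1,1))]; cv2.polylines(f,[np.array(p).round().astype(np.int32)],True,col,1)
cv2.imwrite('pics/w7.png',cv2.resize(f[0:270,200:500],None,fx=2.2,fy=2.2,interpolation=cv2.INTER_NEAREST))
E
```

```text
16.8 [ 0.4426 -0.0616  0.108 ] [-179.9372    0.3241   -0.006 ]
slot_10mm 0.82 [ 35.4 322.4] [ 0.576  -0.0627  0.013 ]
slot_14mm 0.95 [ 36.8 381.7] [ 0.5752 -0.1081  0.013 ]
drawer_front 0.75 [140.2 425.9] [ 0.5018 -0.1307  0.066 ]
thick_plate 0.96 [ 37.8 441. ] [ 0.5752 -0.1541  0.013 ]
```

View pics/w7.png

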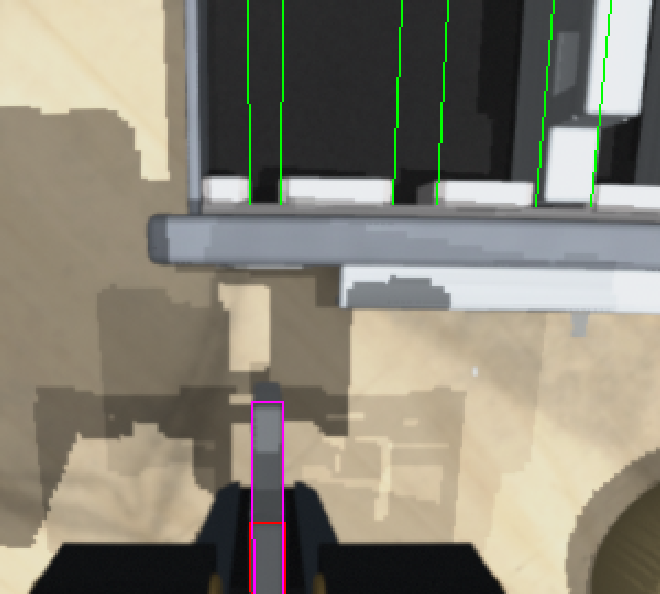

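The thick plate sits in the 18 mm slot at crop (575,160). The 10 mm groove at columns 248–283 matches the prediction (y = -0.061), and the held plate matches its overlay. Over and down.

Request:
servo_tool:
  series:
    - {"linear": [0, 0, -0.04], "twist": [0, 0, 0], "claw": 0.95}
    - {"linear": [0.04, 0, -0.04], "twist": [0, 0, 0], "claw": 0.95}
    - {"linear": [0.09, 0, -0.04], "twist": [0, 0, 0], "claw": 0.95}
    - {"linear": [0.131, 0, -0.03], "twist": [0, 0, 0], "claw": 0.95}
    - {"linear": [0.131, 0, -0.02], "twist": [0, 0, 0], "claw": 0.95}

```text
t: 17.68
tcp_pos: [0.5786, -0.0611, 0.1303]
tool_rot: [180.0, -0.2, 0.1]
force: [-0.4, -0.2, -1.6]
opening: 0.0078
gripper_force: 25.0
```

Request:
servo_tool:
  series:
    - {"linear": [0, 0, 0.01], "twist": [0, 0, 0], "claw": 0.95}
    - {"linear": [0, 0, 0.02], "twist": [0, 0, 0], "claw": 0.95}
    - {"linear": [0, 0, 0.03], "twist": [0, 0, 0], "claw": 0.95}
    - {"linear": [0, 0, 0.035], "twist": [0, 0, 0], "claw": 0.95}
    - {"linear": [0, 0, 0.035], "twist": [0, 0, 0], "claw": 0.95}

```text
t: 18.3
tcp_pos: [0.5752, -0.0614, 0.0946]
tool_rot: [-180.0, 0.0, 0.0]
force: [0.4, 1.0, -0.5]
opening: 0.0081
gripper_force: 25.0
```

Request:
servo_tool:
  series:
    - {"linear": [0, -0.0004, 0], "twist": [0, 0, 0], "claw": 0.95}
    - {"linear": [0, -0.0004, 0.008], "twist": [0, 0, 0], "claw": 0.95}
    - {"linear": [0, -0.0004, 0.014], "twist": [0, 0, 0], "claw": 0.95}
    - {"linear": [0, -0.0004, 0.018], "twist": [0, 0, 0], "claw": 0.95}
    - {"linear": [0, -0.0004, 0.022], "twist": [0, 0, 0], "claw": 0.95}

```text
t: 18.92
tcp_pos: [0.5755, -0.061, 0.0725]
tool_rot: [-180.0, 0.0, 0.0]
force: [-0.1, 0.0, -1.4]
opening: 0.008
gripper_force: 25.0
```

Request:
servo_tool:
  series:
    - {"linear": [0, 0, 0.003], "twist": [0, 0, 0], "claw": 0.95}
    - {"linear": [0, 0, 0.006], "twist": [0, 0, 0], "claw": 0.95}
    - {"linear": [0, 0, 0.009], "twist": [0, 0, 0], "claw": 0.95}
    - {"linear": [0, 0, 0.009], "twist": [0, 0, 0], "claw": 0.95}
    - {"linear": [0, 0, 0.009], "twist": [0, 0, 0], "claw": 0.95}

```text
t: 19.55
tcp_pos: [0.5756, -0.061, 0.064]
tool_rot: [-180.0, -0.0, 0.0]
force: [0.8, -0.4, -0.6]
opening: 0.008
gripper_force: 25.0
```

No contact at 16 mm below the comb tops, so it is in the groove. Continue to the floor, then release.

Request:
servo_tool:
  series:
    - {"linear": [0, 0, 0.004], "twist": [0, 0, 0], "claw": 0.95}
    - {"linear": [0, 0, 0.008], "twist": [0, 0, 0], "claw": 0.95}
    - {"linear": [0, 0, 0.011], "twist": [0, 0, 0], "claw": 0.95}
    - {"linear": [0, 0, 0.013], "twist": [0, 0, 0], "claw": 0.95}
    - {"linear": [0, 0, 0.0145], "twist": [0, 0, 0], "claw": 0.95}

```text
t: 20.18
tcp_pos: [0.5761, -0.061, 0.0503]
tool_rot: [-180.0, -0.1, 0.0]
force: [-1.3, 0.4, 9.7]
opening: 0.008
gripper_force: 25.0
```

Seated: the floor was felt at the same TCP height as the first plate. Release and go to the front of the drawer.

Request:
servo_tool:
  series:
    - {"linear": [0, 0, 0], "twist": [0, 0, 0], "claw": 0.65}
    - {"linear": [0, 0, 0], "twist": [0, 0, 0], "claw": 0.65}
    - {"linear": [0, 0, 0], "twist": [0, 0, 0], "claw": 0.65}
    - {"linear": [0, 0, -0.03], "twist": [0, 0, 0], "claw": 0.65}
    - {"linear": [0, 0, -0.08], "twist": [0, 0, 0], "claw": 0.65}

```text
t: 20.8
tcp_pos: [0.5741, -0.0609, 0.1285]
tool_rot: [-180.0, 0.3, 0.0]
force: [1.5, 0.1, 0.7]
opening: 0.0159
gripper_force: 0.0
```

Request:
servo_tool:
  series:
    - {"linear": [-0.04, 0.02, -0.02], "twist": [0, 0, 0], "claw": 0.95}
    - {"linear": [-0.08, 0.04, -0.02], "twist": [0, 0, 0], "claw": 0.95}
    - {"linear": [-0.125, 0.06, -0.02], "twist": [0, 0, 0], "claw": 1.0}
    - {"linear": [-0.145, 0.072, 0.0], "twist": [0, 0, 0], "claw": 1.0}
    - {"linear": [-0.145, 0.072, 0.03], "twist": [0, 0, 0], "claw": 1.0}

```text
t: 21.42
tcp_pos: [0.4297, -0.134, 0.0999]
tool_rot: [179.9, -0.1, -0.1]
force: [0.6, -0.9, -0.3]
opening: 0.0004
gripper_force: 0.0
```

```bash
python3 - <<'E'
from h import *
np.set_printoptions(precision=4,suppress=True)
s=read_state(); print(s['t'],s['tcp_pos'],s['tool_rot'],s['opening'])
c=cam("side"); a=cam("scene")
for n,C in(("side",c),("scene",a)):
  for q,z in(("thin_plate",.013),("thick_plate",.013),("drawer_front",.066)):
    for d in landmark_of(q,n)[:4]:
        p=at_z(C,d['location'],z)
        if p[0]>.45: print(n,q,round(d['p'],2),np.round(d['location'],1),p)
f=c['frame'][180:290,320:480,::-1]; g=a['frame'][180:290,320:480,::-1]
cv2.imwrite('pics/s8.png',cv2.resize(np.vstack([f,g]),None,fx=2.7,fy=2.7,interpolation=cv2.INTER_CUBIC))
E
```

```text
21.425 [ 0.4297 -0.134   0.0999] [179.947   -0.138   -0.0619] 0.00036318075994912213
side thin_plate 0.69 [233.  364.8] [ 0.5633 -0.0644  0.013 ]
side thin_plate 0.23 [254.  385.5] [ 0.5767 -0.1611  0.013 ]
side thick_plate 0.57 [254.3 385. ] [ 0.575  -0.1617  0.013 ]
side drawer_front 0.66 [240.8 355.6] [ 0.4989 -0.1477  0.066 ]
scene thick_plate 0.58 [250.  379.1] [ 0.5896 -0.1534  0.013 ]
scene drawer_front 0.55 [244.8 350.5] [ 0.4933 -0.127   0.066 ]
```

View pics/s8.png

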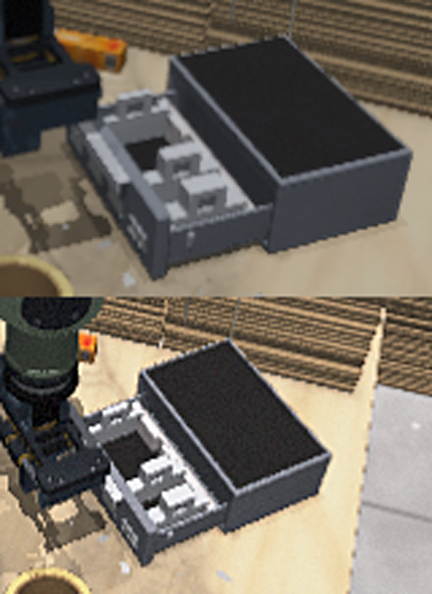

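The crop shows all three tabs at the same height: thin (125,105), thick (180,155), and the fixed one (210,190). Lower in front of the lip and push.

Request:
servo_tool:
  series:
    - {"linear": [0, 0, 0.02], "twist": [0, 0, 0], "claw": 1.0}
    - {"linear": [0, 0, 0.045], "twist": [0, 0, 0], "claw": 1.0}
    - {"linear": [0.015, 0, 0.045], "twist": [0, 0, 0], "claw": 1.0}
    - {"linear": [0.03, 0, 0.045], "twist": [0, 0, 0], "claw": 1.0}
    - {"linear": [0.045, 0, 0.045], "twist": [0, 0, 0], "claw": 1.0}

```text
t: 22.45
tcp_pos: [0.4781, -0.1334, 0.0556]
tool_rot: [180.0, -0.2, 0.1]
force: [-0.1, -0.1, -0.2]
opening: 0.0006
gripper_force: 0.0
```

Request:
servo_tool:
  series:
    - {"linear": [0.006, 0, 0], "twist": [0, 0, 0], "claw": 1.0}
    - {"linear": [0.012, 0, 0], "twist": [0, 0, 0], "claw": 1.0}
    - {"linear": [0.018, 0, 0], "twist": [0, 0, 0], "claw": 1.0}
    - {"linear": [0.024, 0, 0], "twist": [0, 0, 0], "claw": 1.0}
    - {"linear": [0.03, 0, 0], "twist": [0, 0, 0], "claw": 1.0}

```text
t: 23.08
tcp_pos: [0.5057, -0.1331, 0.0544]
tool_rot: [-180.0, 0.0, 0.0]
force: [-2.1, -1.0, 0.9]
opening: 0.0005
gripper_force: 0.7
```

Request:
servo_tool:
  series:
    - {"linear": [0.007, 0, 0], "twist": [0, 0, 0], "claw": 1.0}
    - {"linear": [0.014, 0, 0], "twist": [0, 0, 0], "claw": 1.0}
    - {"linear": [0.021, 0, 0], "twist": [0, 0, 0], "claw": 1.0}
    - {"linear": [0.028, 0, 0], "twist": [0, 0, 0], "claw": 1.0}
    - {"linear": [0.035, 0, 0], "twist": [0, 0, 0], "claw": 1.0}

```text
t: 23.7
tcp_pos: [0.541, -0.1331, 0.0544]
tool_rot: [-180.0, 0.0, 0.0]
force: [-2.2, -0.5, -0.1]
opening: 0.0006
gripper_force: 0.8
```

Request:
servo_tool:
  series:
    - {"linear": [0.006, 0, 0], "twist": [0, 0, 0], "claw": 1.0}
    - {"linear": [0.012, 0, 0], "twist": [0, 0, 0], "claw": 1.0}
    - {"linear": [0.018, 0, 0], "twist": [0, 0, 0], "claw": 1.0}
    - {"linear": [0.024, 0, 0], "twist": [0, 0, 0], "claw": 1.0}
    - {"linear": [0.03, 0, 0], "twist": [0, 0, 0], "claw": 1.0}

```text
t: 24.32
tcp_pos: [0.5709, -0.133, 0.0544]
tool_rot: [-180.0, 0.0, 0.0]
force: [-2.1, -1.5, -0.1]
opening: 0.0005
gripper_force: 0.7
```

Request:
servo_tool:
  series:
    - {"linear": [0.002, 0, 0], "twist": [0, 0, 0], "claw": 1.0}
    - {"linear": [0.004, 0, 0], "twist": [0, 0, 0], "claw": 1.0}
    - {"linear": [0.006, 0, 0], "twist": [0, 0, 0], "claw": 1.0}
    - {"linear": [0.008, 0, 0], "twist": [0, 0, 0], "claw": 1.0}
    - {"linear": [0.01, 0, 0], "twist": [0, 0, 0], "claw": 1.0}

```text
t: 24.95
tcp_pos: [0.5779, -0.133, 0.0546]
tool_rot: [-180.0, 0.3, 0.1]
force: [-7.6, -1.4, 6.8]
opening: 0.0009
gripper_force: 4.2
```

Request:
servo_tool:
  series:
    - {"linear": [0.001, 0, 0], "twist": [0, 0, 0], "claw": 1.0}
    - {"linear": [0.002, 0, 0], "twist": [0, 0, 0], "claw": 1.0}
    - {"linear": [0.003, 0, 0], "twist": [0, 0, 0], "claw": 1.0}
    - {"linear": [0.004, 0, 0], "twist": [0, 0, 0], "claw": 1.0}
    - {"linear": [0.005, 0, 0], "twist": [0, 0, 0], "claw": 1.0}

```text
t: 25.58
tcp_pos: [0.584, -0.133, 0.0544]
tool_rot: [-180.0, 0.2, 0.1]
force: [-7.7, -1.3, 5.4]
opening: 0.0004
gripper_force: 4.0
```

Request:
servo_tool:
  series:
    - {"linear": [0.001, 0, 0], "twist": [0, 0, 0], "claw": 1.0}
    - {"linear": [0.002, 0, 0], "twist": [0, 0, 0], "claw": 1.0}
    - {"linear": [0.003, 0, 0], "twist": [0, 0, 0], "claw": 1.0}
    - {"linear": [0.004, 0, 0], "twist": [0, 0, 0], "claw": 1.0}
    - {"linear": [0.005, 0, 0], "twist": [0, 0, 0], "claw": 1.0}

```text
t: 26.2
tcp_pos: [0.584, -0.1329, 0.0544]
tool_rot: [-179.9, 0.8, 0.1]
force: [-20.2, -2.0, 15.1]
opening: 0.0008
gripper_force: 9.9
```

Resisted over the last 10 mm, then a hard stop at 0.584: home. Retreat and verify.

Request:
servo_tool:
  series:
    - {"linear": [-0.01, 0, 0], "twist": [0, 0, 0], "claw": 1.0}
    - {"linear": [-0.04, 0, 0], "twist": [0, 0, 0], "claw": 1.0}
    - {"linear": [-0.09, 0, 0], "twist": [0, 0, 0], "claw": 1.0}
    - {"linear": [-0.12, 0, -0.04], "twist": [0, 0, 0], "claw": 1.0}
    - {"linear": [-0.12, 0, -0.1], "twist": [0, 0, 0], "claw": 1.0}

```text
t: 26.82
tcp_pos: [0.4679, -0.1324, 0.1539]
tool_rot: [-179.9, 0.2, 0.0]
force: [2.8, -0.6, -0.1]
opening: 0.0005
gripper_force: 0.0
```

Request:
servo_tool:
  series:
    - {"linear": [0, 0, 0], "twist": [0, 0, 0], "claw": 1.0}
    - {"linear": [0, 0, 0], "twist": [0, 0, 0], "claw": 1.0}
    - {"linear": [0, 0, 0], "twist": [0, 0, 0], "claw": 1.0}
    - {"linear": [0, 0, 0], "twist": [0, 0, 0], "claw": 1.0}
    - {"linear": [0, 0, 0], "twist": [0, 0, 0], "claw": 1.0}

```text
t: 27.45
tcp_pos: [0.4704, -0.133, 0.1537]
tool_rot: [-180.0, 0.1, 0.1]
force: [-0.1, -0.2, -0.2]
opening: 0.0005
gripper_force: 0.0
```

```bash
python3 - <<'E'
from h import *
np.set_printoptions(precision=4,suppress=True)
s=read_state(); print(s['t'],s['tcp_pos'],s['force'])
for n in("wrist","side"):
    c=cam(n)
    for q,z in(("drawer_front",.066),("kit_cabinet",0)):
        for d in landmark_of(q,n)[:1]: print(n,q,round(d['p'],2),at_z(c,d['location'],z))
    if n=="wrist":  # gap between panel top rear and cabinet edge: brightness profile along x
        g=cv2.cvtColor(c['frame'],cv2.COLOR_RGB2GRAY)
        for y in(-.06,-.2): print([int(g[tuple(proj(c,[x,y,.078]).round().astype(int))]) for x in np.arange(.59,.65,.003)])
E
```

```text
27.45 [ 0.4704 -0.133   0.1537] [-0.1005 -0.2033 -0.226 ]
wrist drawer_front 0.97 [ 0.6012 -0.1317  0.066 ]
wrist kit_cabinet 0.95 [ 0.6259 -0.1324  0.    ]
[178, 166, 150, 80, 46, 86, 51, 52, 115, 143, 141, 140, 28, 27, 26, 27, 23, 13, 13, 12, 14]
[173, 164, 172, 115, 132, 50, 51, 63, 139, 143, 142, 126, 16, 28, 17, 17, 20, 15, 14, 12, 14]
side drawer_front 0.9 [ 0.5951 -0.1424  0.066 ]
side kit_cabinet 0.73 [ 0.6364 -0.1322  0.    ]
```

```bash
python3 -c "
from rig import *
print(sign_off())"
```

```text
the job is handed in; nothing more can be done
None
```

Both plates are seated on the drawer floor, the thin one in the 10 mm slot and the thick one in the 18 mm slot. The drawer was pushed to its stop and stayed there after I backed off, and the job is handed in at about 28 s.

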